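# Hardness check of a rubber sole at heel and forepart

### The job

Check the rubber of the upturned shoe with the dial hardness gauge: grip the gauge by its sprung black handle, lift it out of its wooden rest, and set its foot flat on the sole inside the ring drawn on the heel, square to the rubber, pressing gently until the handle has sunk about half of its travel, and keep it there for at least a second. Lift the gauge clear of the shoe, then take the second reading in the same way inside the ring on the sloping forepart. Finish while still gripping the gauge and holding it pressed there, square to that slope; leave the brush, the pincers and the wax tin where they lie.

Things in the scene. Friction and masses are not known exactly. Their poses are not given: they have to be found in the camera images.
- shoe: black shoe 285 x 95 mm, upside down on a jack screwed to the bench: fixed, rigid. Origin on the bench, 125 mm from the heel's back; x level, heel to toe; z up. Tan rubber heel face: level, 165 mm above the bench, x = -126 to -52 mm, 60 mm wide. Tan forepart: flat face from x = 45 mm (165 mm high), sloping down to the toe at 13 degrees (0.227 rad), 90 mm wide
- heel_mark (a point): centre dot of the dark blue pen ring (32 mm inside, 36 mm outside diameter) on the heel face, at (-88, 0, 165) mm in the shoe's frame; its z axis is the outward normal of the rubber (straight up), its x axis points to the toe
- fore_mark (a point): centre dot of the like ring on the sloping forepart, at (87, 0, 155.3) mm in the shoe's frame; its z axis is the outward normal of the rubber (13 degrees from vertical, leaning to the toe), its x axis runs down the slope to the toe
- gauge: dial hardness gauge, 0.25 kg, 142 mm tall, loose, upright in its rest. Origin: centre of the flat face of its round steel foot (18 mm diameter; the tiny pin below sinks into the rubber unfelt); z up along the gauge to the handle, x to the dial. Round case 58 mm in diameter, 26 mm thick along x, centred 45 mm above the foot's face; above it a steel stem and the black handle
- gauge_grip (a point): centre of the black handle, 117 mm above the foot's face on the gauge's axis (at rest). The handle is a square bar 28 x 28 mm, its faces square to the gauge's x and y axes, 50 mm long, from 92 to 142 mm above the foot's face; the case's top lies 18 mm below it
- gauge_handle (a joint): how far the handle is pushed down its stem against its spring, in m: 0 at rest (also when the gauge hangs from it), 0.014 at the stop; half-way, 0.007, is right. 4 N start it, then 0.5 N more per mm; the foot's load is that plus 2 N of weight (about 10 N half-way)
- gauge_rest: dark wooden block 60 x 100 x 54 mm screwed to the bench, with an open slot 29 mm along its x and 62 mm along its y in which the gauge's case stands; the slot's floor, on which the foot stands, is 10 mm above the bench. Origin at the centre of its underside. The gauge stands with its axes along the block's; lift it straight up by 50 mm to be clear
- wax_tin: flat round red tin with a brass disc on its lid, 72 mm in diameter, 26 mm high, loose; origin under its centre. To be left alone
- brush: wooden shoe brush 160 x 52 x 44 mm, bristles down, loose; origin under its centre, x along it. To be left alone
- pincers: steel lasting pincers lying flat, 190 mm long, 65 mm wide, 16 mm high, loose; origin at the pivot, x towards the jaws. To be left alone
Not all that is in view belongs to the job. Of the things that look like the gauge, the smaller one is meant. Of the things that look like the gauge_rest, the smaller one is meant.

How it is judged:
By the outcome, as a careful person would: the job done as asked, in the order asked, and still so for the second after the job is handed in, while the arm keeps its last pose, push and grip.
It also fails if it takes over 51 s, if anything falls off the work surface, if the arm or the gripper's body presses on something with over 40 N, if the wrist force passes 120 N, or if a joint passes its speed limit or range.

### The arm

A 6-joint arm with a two-finger parallel gripper is mounted at the origin on the work surface. World frame = base frame: x ahead of the robot, y to its left, z up, the work surface at z = 0. Lengths are in m, angles in rad, forces in N, time in s.
With the tool pointing down it reaches from about 0.35 to 0.85 m from the base axis. Payload 8.1 kg.
Tool frame: the origin (TCP) lies between the finger pads; the fingertips stand 25 mm ahead of it and the grasp point (between the pads) lies 6 mm ahead of it (robot.tip_extent is the distance from the TCP to the fingertips, in m); z points along the fingers, y is the direction in which the jaws open and shut (so a half turn about z gives the same grasp; the last joint's range is limited). The gripper opens to 93 mm and grips with 3 to 60 N. Pads are 15 mm wide; open, the fingers measure 128 mm over their backs; the gripper's body (75 mm by 188 mm) begins 65 mm behind the grasp point.
Start: joints at [1.104, 0.13, 1.488, -0, 1.523, -0.085], TCP at [0.224, 0.557, 0.244] pointing down, gripper open.
Joint ranges: [-2.96, 2.96], [-0.89, 2.26], [0.02, 2.5], [-1.34, 4.48], [0, 2.73], [-2.66, 2.66]. Speed limits (rad/s): [2.39, 2.39, 2.79, 3.14, 3.14, 3.14].

### API

Orientations are given as a rotation vector (axis times angle).
In Python, from plant import robot gives the robot as it stands.
- The arm moves only by the tool drive_tool, never from a script. Its argument "increments" is a list of rows, each a list of 7 numbers: the closure, from 0 (fully open) to 1 (shut), then the shift along the world's x, y, z in units of 25 mm (1.0 is 25 mm), then the turn, a rotation vector about the world's x, y, z in rad. In form: [[gripper, dx, dy, dz, rx, ry, rz], ...]. A call has 1 to 20 rows; each row is the pose to reach, as a shift and turn from the pose commanded when the call began; what a row does not reach only later rows make up. A row lasts 1/12 s, in which the tool goes at most 41.7 mm and 7.16 degrees, less where a joint would pass 70% of its speed; a pose out of reach is approached as far as the arm can. A call with a gripper value outside its range is refused whole. The fingers move at their own pace and stop on an object; "squeeze" is the grip in N (left out, the last holds). Time passes only in rows, so rows that repeat a pose let the fingers close. It gives the time, the measured TCP pose, the force and the opening at its end, in the units of the state.
- robot.read_state(): the state, without advancing time (a new reading comes with each control period).
- robot.read_camera(name): name is "side" or "top" or "wrist"; returns a dict with "image" (400x640x3 uint8, red, green, blue), "fx", "fy", "cx", "cy" (pixels), "dist" ([k1, k2, p1, p2, k3] as OpenCV has them; the pictures are not rectified), "T" (4x4, takes a point from camera to world coordinates); the wrist camera has in their place "mount" (4x4, takes a point from camera to tool coordinates, whose origin is the TCP and whose axes are the flange's). Camera axes: x right, y down, z forward; pixel columns grow to the right and rows downward; lengths in m; the calibration is good to about 2 mm. A picture is of the moment at which its call begins: read the wrist's pose just before it. There is no depth.
- robot.close_job(): hands the job in, once; it reports no verdict.
The state is a dict: "t": time; "q": joint angles; "dq": joint speeds; "joint_torque": joint torques, N m; "tool_pos": TCP position; "orientation": TCP orientation; "force": force on the tool from outside, world axes, zero at the start; "wrist_torque": the same for the moment, N m; "opening": finger opening in m.
Only numpy, scipy, OpenCV 4.12 (cv2) and the standard library are available. Lean on these libraries where they do the work, as an engineer would, in place of code of your own. Each camera call takes 0.05 s, during which the arm holds its last target.

## Working session

There is one attempt and no reset: what is moved stays moved. The work goes in short steps, Python scripts to look and compute and a tool call to move; the robot and the scene stay as the last step left them, time stands still between calls to the robot, and variables do not carry over. Pictures are saved under pics/ and viewed, and the job is handed in when it is done.

Besides the shell and the picture viewer there is one more tool, called after ">>>" as name(argument=value, ...), one argument or row to a line, values as JSON. drive_tool: Moves the arm, as the interface text tells. Its arguments: {"type":"object","properties":{"increments":{"type":"array"},"squeeze":{"type":"number"}},"required":["increments"]}

```bash
mkdir -p pics; ls; python3 - <<'E'
from plant import robot
import cv2
s=robot.read_state()
print({k:(v if isinstance(v,(int,float)) else [round(float(x),4) for x in v]) for k,v in s.items()}, robot.tip_extent)
for n in ("side","top","wrist"):
    c=robot.read_camera(n)
    cv2.imwrite(f"pics/{n}0.png",c["image"][:,:,::-1])
    print(n,c["fx"],c["fy"],c["cx"],c["cy"],c["dist"]);print(c.get("T",c.get("mount")))
E
```

```text
pics
{'t': 0.0, 'q': [1.1036, 0.1311, 1.4893, -0.0, 1.523, -0.0854], 'dq': [-0.0006, 0.0003, 0.0004, 0.0001, 0.0007, 0.0004], 'joint_torque': [0.0015, -55.9853, -49.1757, 0.0769, 0.0358, -0.0001], 'tool_pos': [0.2233, 0.5563, 0.2426], 'orientation': [-0.596, -3.084, 0.0027], 'force': [0.8828, 0.1021, -0.3699], 'wrist_torque': [0.0301, 0.0175, 0.0242], 'opening': 0.09273914030853095} 0.025
side 499.58400199825917 499.58400199825917 325.6244210729679 207.2445194955164 [-0.09947434  0.          0.          0.          0.        ]
[[-0.99968215 -0.01939474  0.01610754  0.50591556]
 [-0.02497583  0.67474708 -0.73762632  1.08712275]
 [ 0.00343755 -0.73779416 -0.67501701  1.1202241 ]
 [ 0.          0.          0.          1.        ]]
top 500.88812607935665 500.88812607935665 318.8190096710901 191.90672251101338 [-0.1589532  0.         0.         0.         0.       ]
[[ 0.0035135  -0.98311685  0.1829451   0.24829763]
 [-0.99997831 -0.00447345 -0.00483477  0.02492261]
 [ 0.00557154 -0.18292414 -0.98311124  1.67279469]
 [ 0.          0.          0.          1.        ]]
wrist 332.51487575746484 332.51487575746484 320.5389930721888 202.10611371592665 [0.01790319 0.         0.         0.         0.        ]
[[ 7.74678595e-04 -9.66700854e-01 -2.55907909e-01  7.05998451e-02]
 [ 9.99999649e-01  6.67317988e-04  5.06359706e-04 -1.79194697e-04]
 [-3.18726409e-04 -2.55908212e-01  9.66701032e-01 -1.39947355e-01]
 [ 0.00000000e+00  0.00000000e+00  0.00000000e+00  1.00000000e+00]]
```

View pics/side0.png

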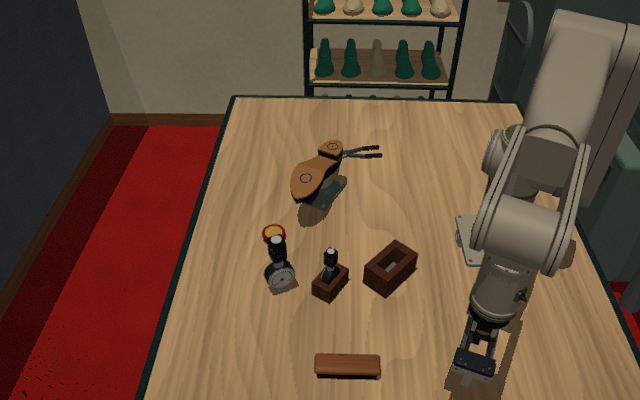

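View pics/top0.png

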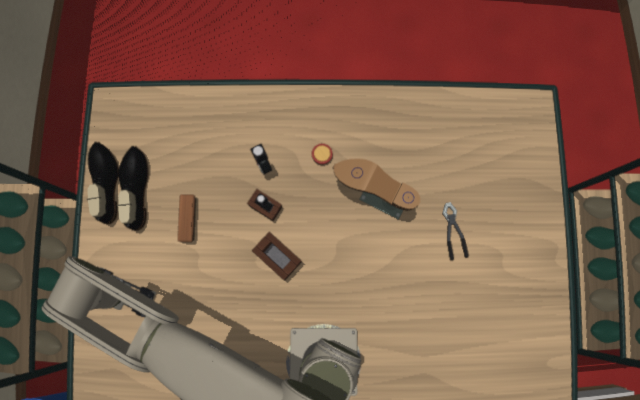

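View pics/wrist0.png

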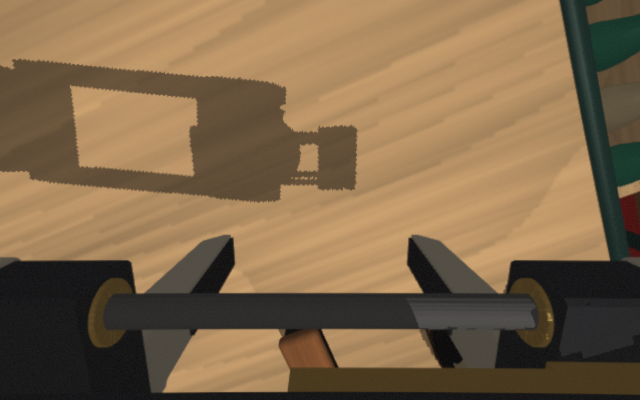

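Candidates: gauge-like objects are at side (280,265) / top (262,158), large and freestanding, and side (330,268) / top (263,202), smaller and standing in a small wooden block. The blocks are at side (330,282), small, and side (390,268), larger and empty. I take the small gauge in the small block and confirm it with crops.

```bash
python3 - <<'E'
import cv2,numpy as np
s=cv2.imread("pics/side0.png");t=cv2.imread("pics/top0.png")
a=cv2.resize(s[220:310,250:430],None,fx=4,fy=4,interpolation=cv2.INTER_CUBIC)
b=cv2.resize(t[130:240,230:430],None,fx=4,fy=4,interpolation=cv2.INTER_CUBIC)
cv2.imwrite("pics/crop_s.png",a);cv2.imwrite("pics/crop_t.png",b)
c=cv2.resize(s[130:230,280:400],None,fx=6,fy=6,interpolation=cv2.INTER_CUBIC)
cv2.imwrite("pics/crop_shoe.png",c)
E
```

```text
(no output)
```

View pics/crop_s.png

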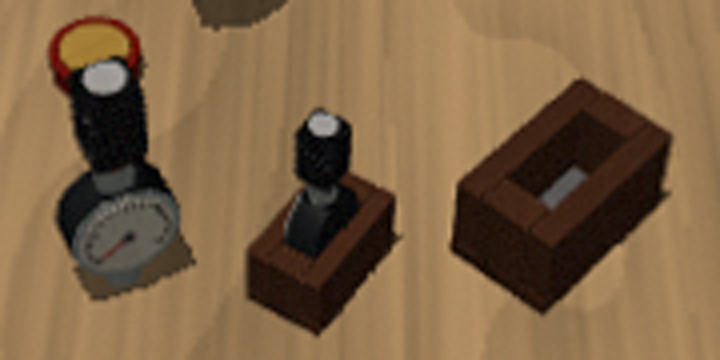

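View pics/crop_t.png

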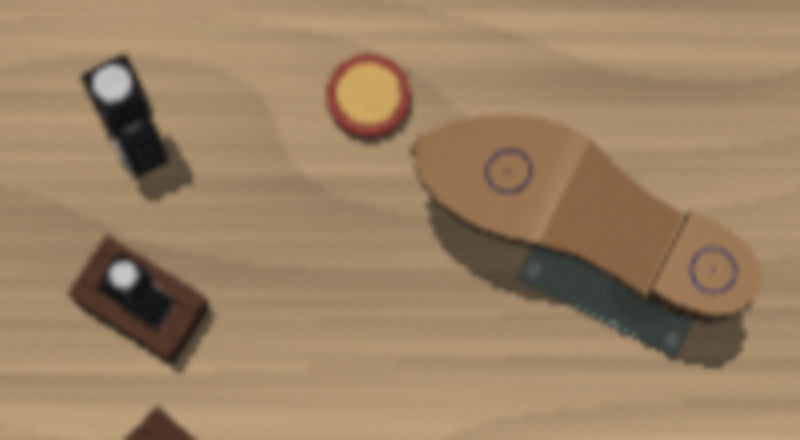

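View pics/crop_shoe.png

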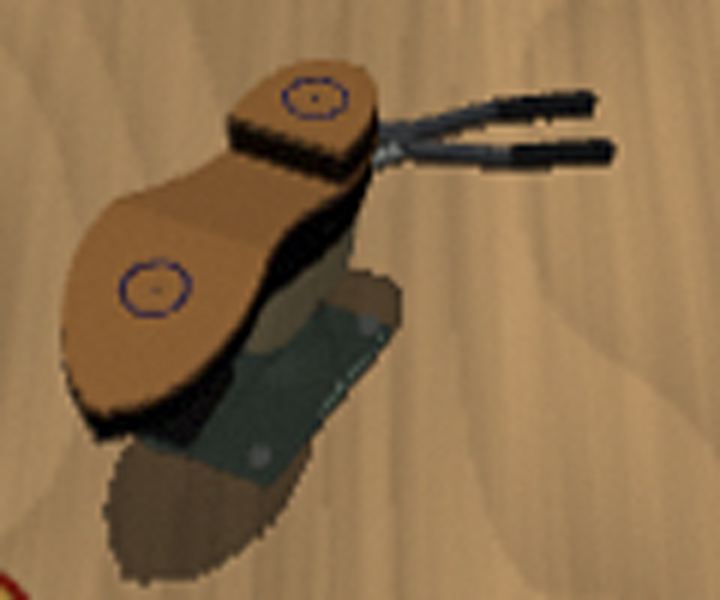

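```bash
cat > h.py <<'E'
import cv2,numpy as np
from scipy.spatial.transform import Rotation as R
from plant import robot
def ray(c,uv,T=None):
    T=np.array(c["T"]) if T is None else T
    K=np.array([[c["fx"],0,c["cx"]],[0,c["fy"],c["cy"]],[0,0,1]])
    p=cv2.undistortPoints(np.array(uv,float).reshape(-1,1,2),K,np.array(c["dist"],float)).reshape(-1,2)
    d=np.c_[p,np.ones(len(p))]@T[:3,:3].T
    return T[:3,3],d/np.linalg.norm(d,axis=1)[:,None]
def onz(c,uv,z,T=None):
    o,d=ray(c,uv,T); return o+d*((z-o[2])/d[:,2])[:,None]
def tri(rs):
    A=np.zeros((3,3));b=np.zeros(3)
    for o,d in rs:
        P=np.eye(3)-np.outer(d,d);A+=P;b+=P@o
    x=np.linalg.solve(A,b)
    return x,[np.linalg.norm((np.eye(3)-np.outer(d,d))@(x-o)) for o,d in rs]
def wristT(c,s):
    T=np.eye(4);T[:3,:3]=R.from_rotvec(s["orientation"]).as_matrix();T[:3,3]=s["tool_pos"]
    return T@np.array(c["mount"])
def proj(c,P,T=None):
    T=np.array(c["T"]) if T is None else T
    Ti=np.linalg.inv(T);K=np.array([[c["fx"],0,c["cx"]],[0,c["fy"],c["cy"]],[0,0,1]])
    r,_=cv2.Rodrigues(Ti[:3,:3])
    return cv2.projectPoints(np.array(P,float).reshape(-1,1,3),r,Ti[:3,3],K,np.array(c["dist"],float))[0].reshape(-1,2)
E
python3 - <<'E'
from h import *
np.set_printoptions(precision=4,suppress=True)
cs={n:robot.read_camera(n) for n in("side","top")}
def blobs(m,lo):
    n,l,st,ce=cv2.connectedComponentsWithStats(m.astype(np.uint8),connectivity=8)
    return [(i,st[i],ce[i]) for i in range(1,n) if st[i][4]>=lo],l
rings={};caps={}
for n,c in cs.items():
    im=c["image"].astype(int);r,g,b=im[...,0],im[...,1],im[...,2]
    roi=np.zeros(r.shape,bool)
    if n=="side": roi[135:215,285:355]=1
    else: roi[155:215,330:425]=1
    m=roi&(b>r-12)&(r+g+b>120)
    m=cv2.dilate(m.astype(np.uint8),np.ones((2,2)))*0+m.astype(np.uint8)
    bl,l=blobs(m,8)
    print(n,[(x[1],x[2]) for x in bl])
    roi[:]=0
    if n=="side": roi[240:300,310:350]=1
    else: roi[190:225,245:285]=1
    m=roi&(im.min(2)>140)
    bl,l=blobs(m,4); print("cap",[(x[1],x[2]) for x in bl]); caps[n]=bl[0][2]
print(tri([(ray(cs[n],caps[n])[0],ray(cs[n],caps[n])[1][0]) for n in cs]))
print(onz(cs["top"],caps["top"],.152),onz(cs["side"],caps["side"],.152))
# rest, top surface
for n in cs:
    im=cs[n]["image"].astype(int);r,g,b=im[...,0],im[...,1],im[...,2]
    roi=np.zeros(r.shape,bool)
    if n=="top": roi[180:225,240:290]=1
    else: roi[250:305,305:355]=1
    m=(roi&(r<105)&(r>b+15)&(r>=g*1.3)).astype(np.uint8)
    bl,l=blobs(m,60);print(n,[(x[1],x[2]) for x in bl])
    cv2.imwrite(f"pics/m_{n}.png",cv2.resize(m*255,None,fx=1,fy=1))
    cn=max(cv2.findContours(m,0,1)[0],key=cv2.contourArea).reshape(-1,2)
    P=onz(cs[n],cn,.054)[:,:2]
    print(cv2.minAreaRect((P*1000).astype(np.float32)))
E
```

```text
side [(array([342, 149,  13,   9,  62], dtype=int32), array([347.5806, 152.8548])), (array([300, 174,   4,   6,   8], dtype=int32), array([301., 176.])), (array([312, 181,  33,  30, 414], dtype=int32), array([327.5121, 195.4203]))]
cap [(array([327, 249,   7,   5,  25], dtype=int32), array([330.32, 250.68]))]
top [(array([360, 192,  43,  23, 425], dtype=int32), array([379.7741, 203.6776]))]
cap [(array([258, 196,   6,   6,  29], dtype=int32), array([260.4138, 198.2759]))]
(array([0.5115, 0.1975, 0.1517]), [np.float64(0.000981396071312415), np.float64(0.0009813960713124033)])
[[0.5105 0.1976 0.152 ]] [[0.5125 0.1975 0.152 ]]
side [(array([311, 263,  38,  41, 741], dtype=int32), array([329.5951, 284.7814]))]
((511.8751525878906, 219.33724975585938), (130.18251037597656, 81.59807586669922), 57.9194221496582)
top [(array([248, 189,  33,  31, 369], dtype=int32), array([264.6206, 205.3089]))]
((507.24945068359375, 195.22991943359375), (103.24424743652344, 59.98207092285156), 58.23220443725586)
```

```bash
python3 - <<'E'
from h import *
np.set_printoptions(precision=4,suppress=True)
cs={n:robot.read_camera(n) for n in("side","top")}
g={"side":dict(heel=(332,146),fore=(305.5,178)),"top":dict(heel=(408,197.5),fore=(357,172.5))}
ctr={}
for n,c in cs.items():
    im=c["image"].astype(int);d=im[...,0]-im[...,2]
    for k,(u,v) in g[n].items():
        yy,xx=np.mgrid[:400,:640];rr=np.hypot(xx-u,yy-v)
        base=np.median(d[rr<9]); w=np.clip(base-15-d,0,None)*(rr<9)
        for _ in range(3):
            m=(w>0)
            uv=(cv2.fitEllipse(np.argwhere(m)[:,::-1].astype(np.float32)) )
        cen=np.array([(xx*w).sum(),(yy*w).sum()])/w.sum()
        print(n,k,m.sum(),uv,cen);ctr[n,k]=cen
out={}
for k,z in(("heel",.165),("fore",.1553)):
    x,e=tri([(ray(cs[n],ctr[n,k])[0],ray(cs[n],ctr[n,k])[1][0]) for n in cs]);print(k,x,e,onz(cs["top"],ctr["top",k],z),onz(cs["side"],ctr["side",k],z))
    out[k]=(onz(cs["top"],ctr["top",k],z)[0]+onz(cs["side"],ctr["side",k],z)[0])/2
v=out["fore"]-out["heel"];print(out,np.linalg.norm(v[:2]),np.degrees(np.arctan2(v[1],v[0])))
E
```

```text
side heel 47 ((331.92901611328125, 146.75271606445312), (8.784119606018066, 16.260066986083984), 24.586685180664062) [331.3845 147.24  ]
side fore 49 ((305.3262634277344, 177.6413116455078), (8.673593521118164, 11.39342212677002), 77.27823638916016) [305.3336 177.6098]
top heel 68 ((407.849853515625, 197.14593505859375), (11.148466110229492, 11.659451484680176), 136.7467041015625) [407.5699 197.1882]
top fore 62 ((356.7210998535156, 172.39537048339844), (10.617006301879883, 11.094517707824707), 57.703025817871094) [356.4355 172.2859]
heel [ 0.5161 -0.2569  0.1579] [np.float64(0.0012032135710058236), np.float64(0.0012032135710058208)] [[ 0.5136 -0.2554  0.165 ]] [[ 0.5172 -0.2475  0.165 ]]
fore [ 0.5938 -0.0993  0.1555] [np.float64(0.0005678402033871401), np.float64(0.0005678402033871343)] [[ 0.5933 -0.0993  0.1553]] [[ 0.5944 -0.0998  0.1553]]
{'heel': array([ 0.5154, -0.2515,  0.165 ]), 'fore': array([ 0.5938, -0.0996,  0.1553])} 0.17095876261802576 62.687525922406586
```

```bash
python3 - <<'E'
from h import *
np.set_printoptions(precision=4,suppress=True)
cs={n:robot.read_camera(n) for n in("side","top")}
u={"side":(275.8,238.8),"top":(257.4,150.2)}
print(tri([(ray(cs[n],u[n])[0],ray(cs[n],u[n])[1][0]) for n in cs]))
print(onz(cs["top"],[(322,154)],.026))
s=robot.read_state();M=R.from_rotvec(s["orientation"])
print(M.as_matrix())
tgt=np.array([.5115,.1975,.26]);
for az in(-31.8,58.2,148.2):
    a=np.radians(az);y=np.array([np.cos(a),np.sin(a),0]);z=np.array([0,0,-1.]);x=np.cross(y,z)
    print(az,(tgt-s["tool_pos"])/.025,(R.from_matrix(np.c_[x,y,z])*M.inv()).as_rotvec())
E
```

```text
(array([0.6514, 0.2052, 0.2004]), [np.float64(0.0006903865212568756), np.float64(0.0006903865212567304)])
[[0.6857 0.0065 0.026 ]]
[[-0.928   0.3726 -0.0001]
 [ 0.3726  0.928  -0.0001]
 [ 0.0001 -0.0001 -1.    ]]
-31.8 [ 11.5204 -14.371    0.6569] [-0.     -0.0002 -1.744 ]
58.2 [ 11.5204 -14.371    0.6569] [ 0.0001 -0.0001 -0.1732]
148.2 [ 11.5204 -14.371    0.6569] [ 0.0002 -0.      1.3976]
```

>>> drive_tool(
  increments=[
    [0, 11.5, -14.4, 0.7, 0, 0, -0.173],
    [0, 11.5, -14.4, 0.7, 0, 0, -0.173],
    [0, 11.5, -14.4, 0.7, 0, 0, -0.173],
    [0, 11.5, -14.4, 0.7, 0, 0, -0.173],
    [0, 11.5, -14.4, 0.7, 0, 0, -0.173],
    [0, 11.5, -14.4, 0.7, 0, 0, -0.173],
    [0, 11.5, -14.4, 0.7, 0, 0, -0.173],
    [0, 11.5, -14.4, 0.7, 0, 0, -0.173],
    [0, 11.5, -14.4, 0.7, 0, 0, -0.173],
    [0, 11.5, -14.4, 0.7, 0, 0, -0.173],
    [0, 11.5, -14.4, 0.7, 0, 0, -0.173],
    [0, 11.5, -14.4, 0.7, 0, 0, -0.173],
    [0, 11.5, -14.4, 0.7, 0, 0, -0.173],
    [0, 11.5, -14.4, 0.7, 0, 0, -0.173],
    [0, 11.5, -14.4, 0.7, 0, 0, -0.173],
    [0, 11.5, -14.4, 0.7, 0, 0, -0.173],
  ],
  squeeze=40,
)

```text
t: 1.78
tool_pos: [0.5102, 0.1982, 0.2611]
orientation: [-0.857, -3.022, -0.0]
force: [-0.4, -0.4, 0.4]
opening: 0.0932
```

```bash
python3 - <<'E'
from h import *
s=robot.read_state();c=robot.read_camera("wrist")
print(s["t"],s["tool_pos"],s["orientation"],s["q"])
cv2.imwrite("pics/wrist1.png",c["image"][:,:,::-1])
E
```

```text
1.7833 [0.51019111 0.19820125 0.26109938] [-8.57086680e-01 -3.02211541e+00 -2.73617190e-04] [ 2.76664598e-01 -1.88370873e-02  1.61130591e+00  3.00898741e-04
  1.54927953e+00 -7.41441487e-01]
```

View pics/wrist1.png

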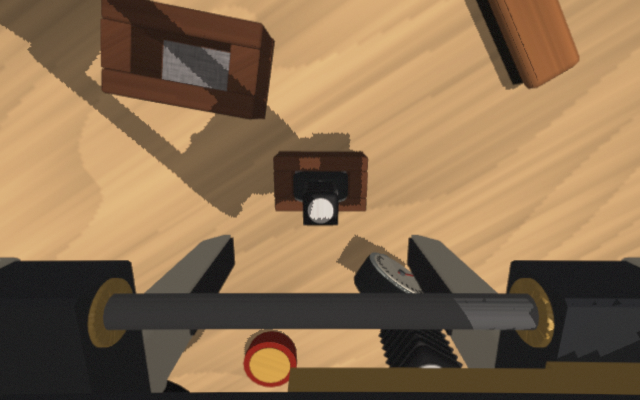

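```bash
python3 - <<'E'
from h import *
np.set_printoptions(precision=4,suppress=True)
s=robot.read_state();c=robot.read_camera("wrist");T=wristT(c,s)
im=c["image"].astype(int)
m=np.zeros((400,640),np.uint8);m[190:230,295:345]=(im.min(2)>140)[190:230,295:345]
ys,xs=np.nonzero(m);print(len(xs),xs.mean(),ys.mean(),onz(c,[(xs.mean(),ys.mean())],.152,T))
r,g,b=im[...,0],im[...,1],im[...,2]
# top-face rim: far edge line row between wood & block (robot side), cols 285..360
m=np.zeros((400,640),np.uint8);m[145:220,265:378]=((r<120)&(r>b+20)&(r>1.3*g)&(r>50))[145:220,265:378]
E=[]
for u in range(284,360,4):
    v=np.nonzero(m[150:190,u])[0]; E.append((u,150+v[0]))
print(E)
for side in(0,1):
    e=[]
    for v in range(165,205,4):
        q=np.nonzero(m[v])[0]; e.append((int(q[0] if side==0 else q[-1]),v))
    print(e)
cv2.imwrite("pics/w1c.png",cv2.resize(c["image"][135:235,250:390,::-1],None,fx=5,fy=5))
E
```

```text
387 321.1886304909561 208.80361757105942 [[0.5111 0.1982 0.152 ]]
[(284, np.int64(151)), (288, np.int64(151)), (292, np.int64(151)), (296, np.int64(151)), (300, np.int64(151)), (304, np.int64(151)), (308, np.int64(151)), (312, np.int64(151)), (316, np.int64(151)), (320, np.int64(151)), (324, np.int64(152)), (328, np.int64(152)), (332, np.int64(151)), (336, np.int64(151)), (340, np.int64(151)), (344, np.int64(151)), (348, np.int64(152)), (352, np.int64(152)), (356, np.int64(152))]
[(273, 165), (274, 169), (274, 173), (274, 177), (274, 181), (274, 185), (274, 189), (274, 193), (275, 197), (275, 201)]
[(367, 165), (366, 169), (366, 173), (366, 177), (366, 181), (366, 185), (366, 189), (366, 193), (365, 197), (365, 201)]
```

View pics/w1c.png

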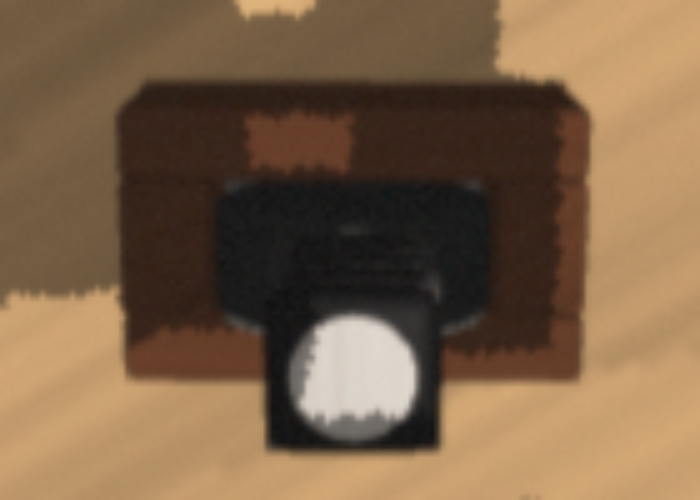

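>>> drive_tool(
  increments=[
    [0, 0.06, -0.02, -1.5, 0, 0, 0],
    [0, 0.06, -0.02, -3.0, 0, 0, 0],
    [0, 0.06, -0.02, -4.0, 0, 0, 0],
    [0, 0.06, -0.02, -4.6, 0, 0, 0],
    [0, 0.06, -0.02, -5.1, 0, 0, 0],
    [0, 0.06, -0.02, -5.1, 0, 0, 0],
    [0, 0.06, -0.02, -5.1, 0, 0, 0],
    [0, 0.06, -0.02, -5.1, 0, 0, 0],
  ],
)

```text
t: 2.55
tool_pos: [0.5134, 0.1969, 0.1353]
orientation: [0.859, 3.02, 0.002]
force: [1.0, -0.2, 1.4]
opening: 0.0928
```

```bash
python3 - <<'E'
from h import *
s=robot.read_state();print(s["tool_pos"],s["force"]);
for n in("wrist","side"):
    c=robot.read_camera(n);im=c["image"][:,:,::-1]
    if n=="side": im=cv2.resize(im[200:320,240:420],None,fx=4,fy=4)
    cv2.imwrite(f"pics/{n}2.png",im)
print(robot.read_state()["tool_pos"])
E
```

```text
[0.51343318 0.19685131 0.13529717] [ 0.95884081 -0.24726088  1.37428134]
[0.51368415 0.19677265 0.1355605 ]
```

View pics/wrist2.png

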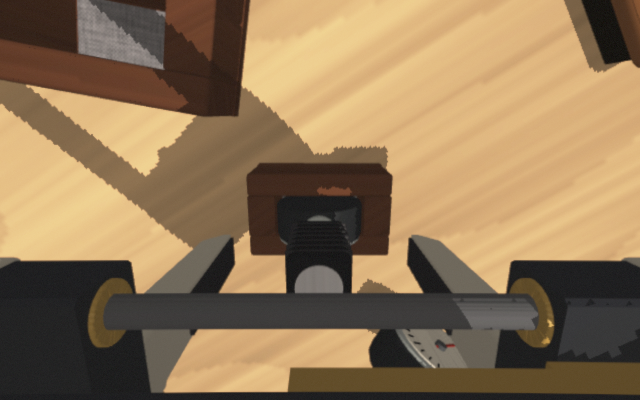

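View pics/side2.png

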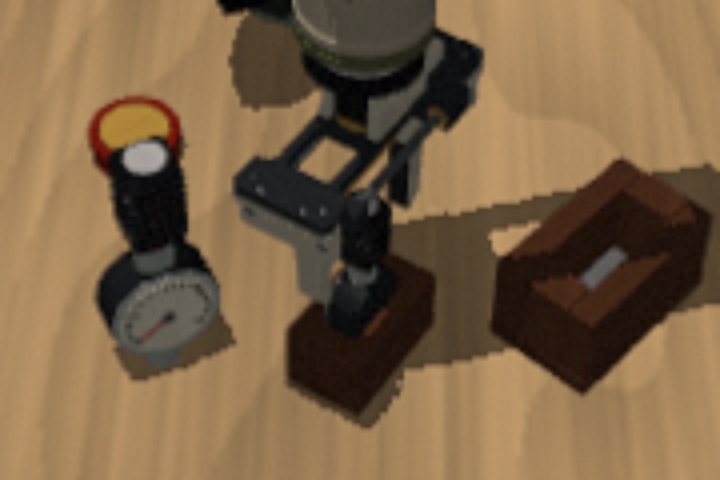

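>>> drive_tool(
  increments=[
    [0, -0.06, 0.03, -0.1, 0, 0, 0],
    [0, -0.06, 0.03, -0.1, 0, 0, 0],
    [1, -0.06, 0.03, -0.1, 0, 0, 0],
    [1, -0.06, 0.03, -0.1, 0, 0, 0],
    [1, -0.06, 0.03, -0.1, 0, 0, 0],
    [1, -0.06, 0.03, -0.1, 0, 0, 0],
    [1, -0.06, 0.03, -0.1, 0, 0, 0],
    [1, -0.06, 0.03, -0.1, 0, 0, 0],
    [1, -0.06, 0.03, -0.1, 0, 0, 0],
    [1, -0.06, 0.03, -0.1, 0, 0, 0],
  ],
  squeeze=40,
)

```text
t: 3.48
tool_pos: [0.511, 0.1971, 0.1311]
orientation: [-0.86, -3.021, 0.0]
force: [0.3, -0.2, 0.7]
opening: 0.0444
```

```bash
python3 - <<'E'
from h import *
s=robot.read_state();print(s["t"],s["tool_pos"],s["orientation"],s["force"],s["wrist_torque"],s["opening"]);
E
```

```text
3.4833 [0.51102087 0.19706127 0.13111857] [-8.60310031e-01 -3.02146259e+00  7.83163480e-05] [ 0.3013869  -0.21812396  0.74271409] [-0.05768563  0.03971318  0.00286962] 0.04440739408237969
```

>>> drive_tool(
  increments=[
    [1, 0, 0, 0, 0, 0, 0],
    [1, 0, 0, 0, 0, 0, 0],
    [1, 0, 0, 0, 0, 0, 0],
    [1, 0, 0, 0, 0, 0, 0],
    [1, 0, 0, 0, 0, 0, 0],
    [1, 0, 0, 0, 0, 0, 0],
    [1, 0, 0, 0, 0, 0, 0],
  ],
)

```text
t: 4.07
tool_pos: [0.5111, 0.1971, 0.1311]
orientation: [0.86, 3.021, 0.0]
force: [0.6, 0.2, -0.5]
opening: 0.0274
```

```bash
python3 - <<'E'
from h import *
Z=[];F=[]
for i in range(6):
    s=robot.read_state();Z.append(s["tool_pos"]);F.append(s["force"]);robot.read_camera("top")
print(s["t"],np.round(Z,4),np.round(F,2),s["wrist_torque"],s["opening"]);
E
```

```text
4.3167 [[0.5111 0.1971 0.1311]
 [0.5111 0.1971 0.1311]
 [0.5111 0.1971 0.1311]
 [0.511  0.1971 0.1311]
 [0.511  0.1971 0.1311]
 [0.511  0.1971 0.1311]] [[ 0.63  0.23 -0.49]
 [-0.05  0.2  -1.01]
 [-0.37 -0.6  -0.3 ]
 [ 0.81  0.64  0.45]
 [-0.06  0.3  -0.32]
 [-0.47  0.27 -0.8 ]] [ 0.15871201 -0.0622784   0.02048725] 0.027713684887721336
```

>>> drive_tool(
  increments=[
    [1, 0, 0, 0.4, 0, 0, 0],
    [1, 0, 0, 1.0, 0, 0, 0],
    [1, 0, 0, 1.8, 0, 0, 0],
    [1, 0, 0, 2.6, 0, 0, 0],
    [1, 0, 0, 3.6, 0, 0, 0],
    [1, 0, 0, 4.8, 0, 0, 0],
    [1, 0, 0, 6.0, 0, 0, 0],
    [1, 0, 0, 7.0, 0, 0, 0],
    [1, 0, 0, 7.6, 0, 0, 0],
    [1, 0, 0, 8.0, 0, 0, 0],
    [1, 0, 0, 8.0, 0, 0, 0],
    [1, 0, 0, 8.0, 0, 0, 0],
    [1, 0, 0, 8.0, 0, 0, 0],
    [1, 0, 0, 8.0, 0, 0, 0],
  ],
)

```text
t: 5.53
tool_pos: [0.5103, 0.1969, 0.3291]
orientation: [-0.86, -3.019, 0.003]
force: [0.6, 0.4, -2.3]
opening: 0.0281
```

```bash
python3 - <<'E'
from h import *
F=[]
for i in range(6):
    s=robot.read_state();F.append(np.r_[s["tool_pos"],s["force"],s["wrist_torque"]]);c=robot.read_camera("wrist" if i%2 else "side")
    if i>3:
        im=c["image"][:,:,::-1]
        if i==4: im=cv2.resize(im[160:320,220:420],None,fx=4,fy=3.7)
        cv2.imwrite(f"pics/lift{i}.png",im)
print(s["t"],s["opening"],s["orientation"],np.round(np.mean(F,0),4));
E
```

```text
5.7833 0.027665285291448738 [-8.60204032e-01 -3.02062296e+00  8.71012770e-04] [ 0.5106  0.1969  0.3298 -0.0581 -0.1277 -2.6058 -0.0028 -0.0033  0.0209]
```

View pics/lift4.png

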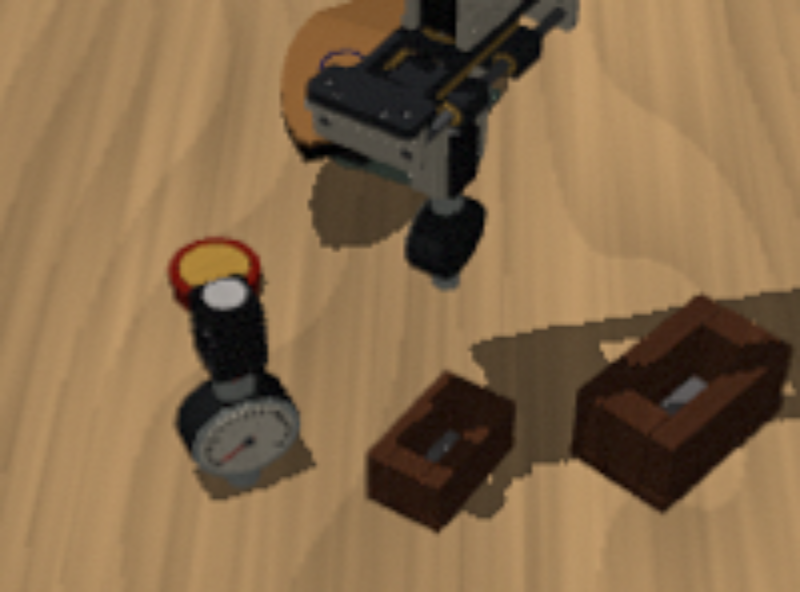

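View pics/lift5.png

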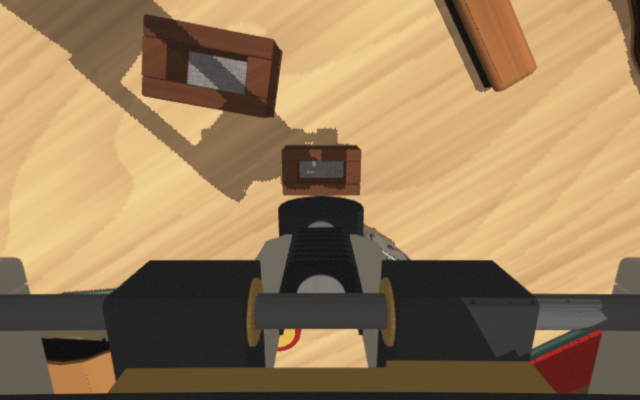

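>>> drive_tool(
  increments=[
    [1, 0.2, -1.0, 0.4, 0, 0, 0],
    [1, 0.4, -2.4, 0.4, 0, 0, 0],
    [1, 0.6, -4.0, 0.4, 0, 0, 0],
    [1, 0.85, -5.6, 0.4, 0, 0, 0],
    [1, 1.1, -7.2, 0.4, 0, 0, 0],
    [1, 1.35, -8.8, 0.4, 0, 0, 0],
    [1, 1.6, -10.4, 0.4, 0, 0, 0],
    [1, 1.8, -12.0, 0.4, 0, 0, 0],
    [1, 2.05, -13.6, 0.4, 0, 0, 0],
    [1, 2.3, -15.2, 0.4, 0, 0, 0],
    [1, 2.55, -16.8, 0.4, 0, 0, 0],
    [1, 2.75, -18.2, 0.4, 0, 0, 0],
    [1, 2.9, -19.3, 0.4, 0, 0, 0],
    [1, 3.0, -19.9, 0.4, 0, 0, 0],
    [1, 3.0, -19.9, 0.4, 0, 0, 0],
    [1, 3.0, -19.9, 0.4, 0, 0, 0],
    [1, 3.0, -19.9, 0.4, 0, 0, 0],
    [1, 3.0, -19.9, 0.4, 0, 0, 0],
    [1, 3.0, -19.9, 0.4, 0, 0, 0],
  ],
)

```text
t: 7.42
tool_pos: [0.5863, -0.2993, 0.3415]
orientation: [0.858, 3.022, 0.0]
force: [0.3, -0.6, -1.6]
opening: 0.0274
```

```bash
python3 - <<'E'
from h import *
s=robot.read_state();c=robot.read_camera("wrist")
print(s["t"],s["tool_pos"],s["orientation"],s["q"],s["force"],s["opening"])
np.save("w3T.npy",wristT(c,s));cv2.imwrite("pics/wrist3.png",c["image"][:,:,::-1])
T=wristT(c,s);print(proj(c,[[.5136,-.2554,.165],[.5935,-.0995,.1553]],T))
E
```

```text
7.4167 [ 0.58627258 -0.29925499  0.34152273] [8.58040450e-01 3.02169341e+00 8.11054884e-05] [-5.49914708e-01  2.73370266e-01  1.14977157e+00  1.69238733e-04
  1.71804482e+00 -1.56733189e+00] [ 0.30638581 -0.56803068 -1.56862174] 0.027389424285467243
[[319.60909601  97.55624223]
 [509.58881311  81.66335418]]
```

View pics/wrist3.png

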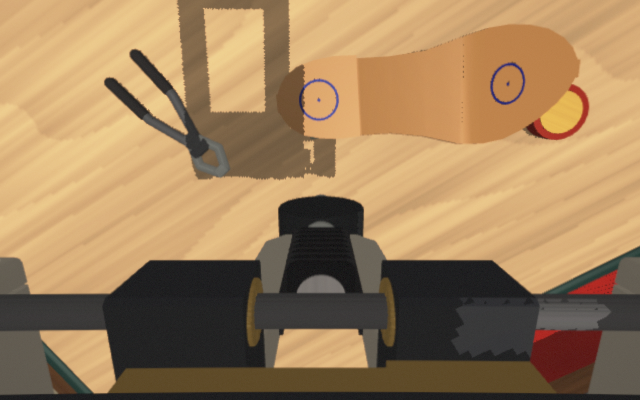

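```bash
python3 - <<'E'
from h import *
np.set_printoptions(precision=4,suppress=True)
c=robot.read_camera("wrist");T=np.load("w3T.npy");im=c["image"].astype(int);d=im[...,2]-im[...,0]
P={}
for k,(u,v),z in(("heel",(319,100),.165),("fore",(508,84),.1553)):
    yy,xx=np.mgrid[:400,:640];m=(np.hypot(xx-u,yy-v)<26)&(d>10)
    pts=np.argwhere(m)[:,::-1].astype(np.float32);e=cv2.fitEllipse(cv2.convexHull(pts));P[k]=onz(c,[e[0]],z,T)[0]
    print(k,len(pts),e,P[k])
v=P["fore"]-P["heel"];print(np.linalg.norm(v[:2]),np.degrees(np.arctan2(v[1],v[0])))
s=robot.read_state();print(s["tool_pos"],(P["heel"]-s["tool_pos"])/.025)
E
```

```text
heel 217 ((318.55865478515625, 99.36066436767578), (39.006473541259766, 40.66305923461914), 178.54966735839844) [ 0.5144 -0.257   0.165 ]
fore 201 ((507.3309326171875, 83.11392974853516), (32.4307746887207, 41.786624908447266), 18.840476989746094) [ 0.5936 -0.1017  0.1553]
0.17429957080572261 62.992573185746984
[ 0.5862 -0.2995  0.3415] [-2.8721  1.6983 -7.0617]
```

>>> drive_tool(
  increments=[
    [1, -1.0, 0.6, 0, 0, 0, 0],
    [1, -2.0, 1.2, 0, 0, 0, 0],
    [1, -2.88, 1.73, -0.3, 0, 0, 0],
    [1, -2.88, 1.73, -0.8, 0, 0, 0],
    [1, -2.88, 1.73, -1.4, 0, 0, 0],
    [1, -2.88, 1.73, -1.65, 0, 0, 0],
    [1, -2.88, 1.73, -1.65, 0, 0, 0],
    [1, -2.88, 1.73, -1.65, 0, 0, 0],
    [1, -2.88, 1.73, -1.65, 0, 0, 0],
    [1, -2.88, 1.73, -1.65, 0, 0, 0],
  ],
)

```text
t: 8.35
tool_pos: [0.5146, -0.2575, 0.3009]
orientation: [0.86, 3.02, -0.001]
force: [-0.1, -0.5, -2.1]
opening: 0.028
```

```bash
python3 - <<'E'
from h import *
F=[]
for i in range(6):
    s=robot.read_state();F.append(np.r_[s["tool_pos"],s["force"],s["wrist_torque"]]);c=robot.read_camera(["wrist","top","side"][i%3])
    if i>2:
        im=c["image"][:,:,::-1]
        if i==4: im=cv2.resize(im[130:250,300:460],None,fx=4,fy=4)
        if i==5: im=cv2.resize(im[80:230,270:430],None,fx=4,fy=4)
        cv2.imwrite(f"pics/heel{i}.png",im)
print(s["t"],s["opening"],s["orientation"],np.round(np.mean(F,0),4),F[-1][:3]);
E
```

```text
8.6 0.027535926486011573 [ 8.60352773e-01  3.02104238e+00 -2.43643824e-04] [ 0.5144 -0.2574  0.3006 -0.1284  0.1276 -2.9394 -0.0183  0.0031  0.0132] [ 0.51418723 -0.25733886  0.30020715]
```

View pics/heel3.png

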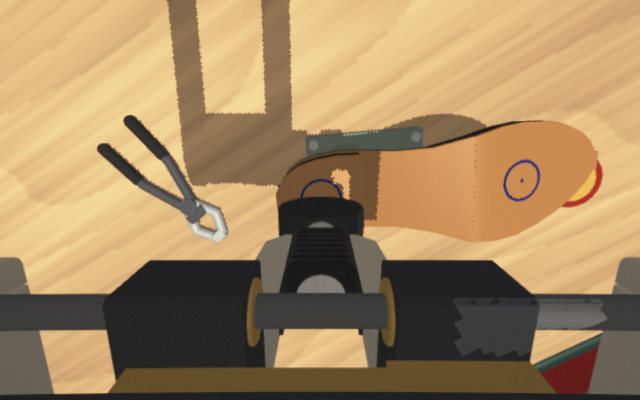

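View pics/heel5.png

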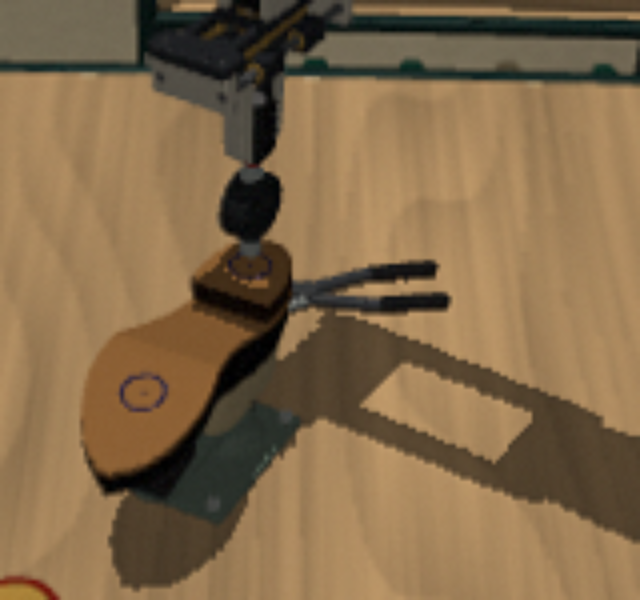

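>>> drive_tool(
  increments=[
    [1, 0, 0.03, -0.15, 0, 0, 0],
    [1, 0, 0.03, -0.3, 0, 0, 0],
    [1, 0, 0.03, -0.4, 0, 0, 0],
    [1, 0, 0.03, -0.5, 0, 0, 0],
    [1, 0, 0.03, -0.58, 0, 0, 0],
    [1, 0, 0.03, -0.64, 0, 0, 0],
    [1, 0, 0.03, -0.7, 0, 0, 0],
    [1, 0, 0.03, -0.75, 0, 0, 0],
    [1, 0, 0.03, -0.8, 0, 0, 0],
    [1, 0, 0.03, -0.83, 0, 0, 0],
    [1, 0, 0.03, -0.83, 0, 0, 0],
    [1, 0, 0.03, -0.83, 0, 0, 0],
  ],
)

```text
t: 9.65
tool_pos: [0.5141, -0.2565, 0.2801]
orientation: [0.86, 3.021, -0.0]
force: [-3.5, 1.1, 6.5]
opening: 0.0282
```

```bash
python3 - <<'E'
from h import *
F=[]
for i in range(8):
    s=robot.read_state();F.append(np.r_[s["tool_pos"],s["force"],s["wrist_torque"]]);c=robot.read_camera(["wrist","side"][i%2])
    if i>5:
        im=c["image"][:,:,::-1]
        if i==7: im=cv2.resize(im[80:230,270:430],None,fx=4,fy=4)
        cv2.imwrite(f"pics/press{i}.png",im)
print(s["t"],s["opening"],s["orientation"],np.round(np.mean(F,0),4));print(np.round(F,4)[:,2:6])
E
```

```text
10.0 0.02791271562245424 [ 8.60063741e-01  3.02054770e+00 -4.78922526e-04] [ 0.5141 -0.2565  0.2802 -2.9255  1.5449  6.4905  0.4675  0.7825  0.0283]
[[ 0.2801 -3.4651  1.0802  6.4701]
 [ 0.2802 -3.4351  1.8871  6.3705]
 [ 0.2802 -3.3384  1.5234  6.3051]
 [ 0.2802 -3.5867  1.8194  6.6414]
 [ 0.2802 -1.9242  2.2824  7.0659]
 [ 0.2802 -2.5883  1.4105  6.2978]
 [ 0.2802 -2.905   1.1816  6.6305]
 [ 0.2802 -2.1609  1.1744  6.1425]]
```

View pics/press7.png

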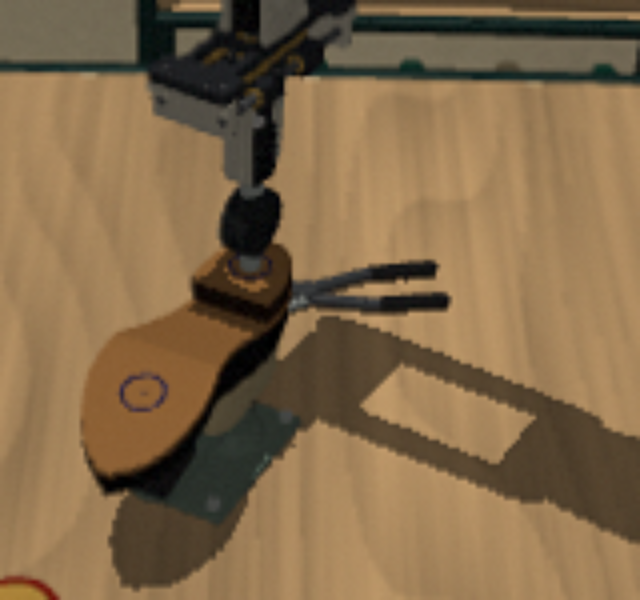

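View pics/press6.png

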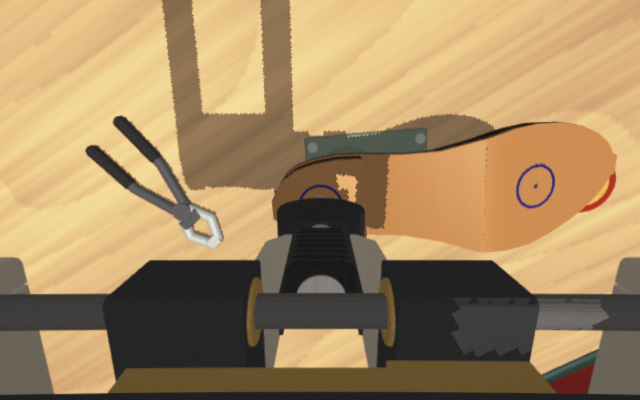

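>>> drive_tool(
  increments=[
    [1, -0.01, 0.005, -0.03, 0, 0, 0],
    [1, -0.012, 0.006, -0.06, 0, 0, 0],
    [1, -0.012, 0.006, -0.06, 0, 0, 0],
    [1, -0.012, 0.006, -0.06, 0, 0, 0],
    [1, -0.012, 0.006, -0.06, 0, 0, 0],
    [1, -0.012, 0.006, -0.06, 0, 0, 0],
  ],
)

```text
t: 10.55
tool_pos: [0.514, -0.2564, 0.2789]
orientation: [0.86, 3.02, -0.001]
force: [-2.4, 0.1, 7.6]
opening: 0.0278
```

```bash
python3 - <<'E'
from h import *
F=[]
for i in range(8):
    s=robot.read_state();F.append(np.r_[s["tool_pos"],s["force"],s["wrist_torque"]]);c=robot.read_camera(["wrist","side"][i%2])
    if i==6: cv2.imwrite(f"pics/press_b.png",cv2.resize(c["image"][150:350,200:440,::-1],None,fx=3,fy=3))
print(s["t"],s["opening"],s["orientation"],np.round(np.mean(F,0),4))
E
```

```text
10.9 0.02770497400650353 [ 8.59854825e-01  3.02002531e+00 -6.69878270e-04] [ 5.1400e-01 -2.5640e-01  2.7890e-01 -1.8675e+00  1.3710e+00  7.2110e+00
  4.3680e-01  6.5970e-01  2.3000e-03]
```

View pics/press_b.png

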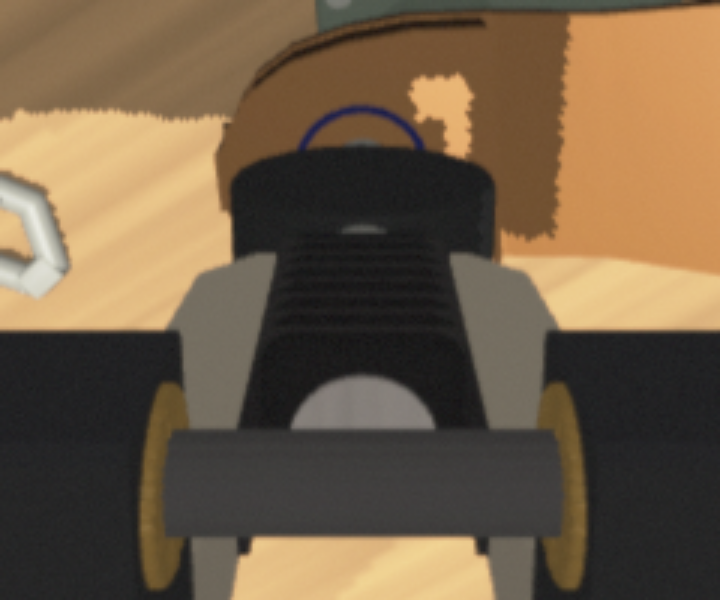

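>>> drive_tool(
  increments=[
    [1, 0, 0, 0, 0, 0, 0],
    [1, 0, 0, 0, 0, 0, 0],
    [1, 0, 0, 0, 0, 0, 0],
    [1, 0, 0, 0, 0, 0, 0],
    [1, 0, 0, 0, 0, 0, 0],
    [1, 0, 0, 0, 0, 0, 0],
    [1, 0, 0, 0, 0, 0, 0],
    [1, 0, 0, 0, 0, 0, 0],
    [1, 0, 0, 0, 0, 0, 0],
    [1, 0, 0, 0, 0, 0, 0],
    [1, 0, 0, 0, 0, 0, 0],
    [1, 0, 0, 0, 0, 0, 0],
    [1, 0, 0, 0, 0, 0, 0],
  ],
)

```text
t: 12.03
tool_pos: [0.514, -0.2564, 0.2789]
orientation: [0.86, 3.02, -0.001]
force: [-2.5, 1.7, 6.8]
opening: 0.0278
```

>>> drive_tool(
  increments=[
    [1, 0, 0, 0.2, 0, 0, 0],
    [1, 0, 0, 0.5, 0, 0, 0],
    [1, 0, 0, 1.0, 0, 0, 0],
    [1, 0, 0, 1.8, 0, 0, 0],
    [1, 0, 0, 2.5, 0, 0, 0],
    [1, 0, 0, 2.8, 0, 0, 0],
    [1, 0, 0, 2.8, 0, 0, 0],
    [1, 0, 0, 2.8, 0, 0, 0],
    [1, 0, 0, 2.8, 0, 0, 0],
  ],
)

```text
t: 12.78
tool_pos: [0.5134, -0.2561, 0.3461]
orientation: [-0.86, -3.02, -0.001]
force: [0.5, -0.5, -3.1]
opening: 0.028
```

```bash
python3 - <<'E'
from h import *
np.set_printoptions(precision=4,suppress=True)
F=[]
for i in range(6):
    s=robot.read_state();F.append(np.r_[s["tool_pos"],s["force"],s["wrist_torque"]]);c=robot.read_camera(["wrist","side"][i%2])
    if i==4: cv2.imwrite(f"pics/up_w.png",cv2.resize(c["image"][150:350,200:440,::-1],None,fx=3,fy=3))
    if i==5: cv2.imwrite(f"pics/up_s.png",cv2.resize(c["image"][60:210,270:430,::-1],None,fx=4,fy=4))
print(s["t"],s["opening"],s["orientation"],np.round(np.mean(F,0),4))
# targets at fore
M=R.from_rotvec(s["orientation"]).as_matrix()
az=np.radians(63.0);n=np.array([np.sin(.227)*np.cos(az),np.sin(.227)*np.sin(az),np.cos(.227)])
# tilt: rotate z->n
ax=np.cross([0,0,1],n);rv=ax/np.linalg.norm(ax)*.227
print("tilt rotvec",rv,"n",n)
zt=-M[:,2]; print("tool up",zt, "exact turn",np.cross(zt,n)/np.linalg.norm(np.cross(zt,n))*np.arccos(zt@n))
f=np.array([.5936,-.1006,.1553])
for L in (.1611,.1211,.1141): print(L,f+n*L,(f+n*L-s["tool_pos"])/.025)
E
```

```text
13.0333 0.027780392381769183 [-0.8599 -3.0202 -0.0006] [ 0.5134 -0.2561  0.3462  0.024  -0.3938 -3.0904  0.0081  0.0115  0.0056]
tilt rotvec [-0.2023  0.1031  0.    ] n [0.1022 0.2005 0.9743]
tool up [ 0.0012 -0.0008  1.    ] exact turn [-0.203   0.1018  0.0003]
0.1611 [ 0.6101 -0.0683  0.3123] [ 3.8625  7.513  -1.3766]
0.1211 [ 0.606  -0.0763  0.2733] [ 3.699   7.1921 -2.9356]
0.1141 [ 0.6053 -0.0777  0.2665] [ 3.6704  7.136  -3.2084]
```

View pics/up_w.png

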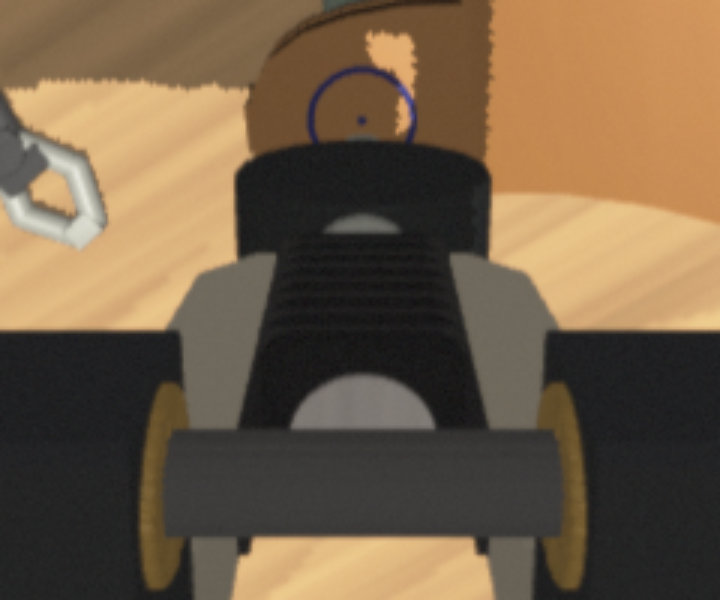

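View pics/up_s.png

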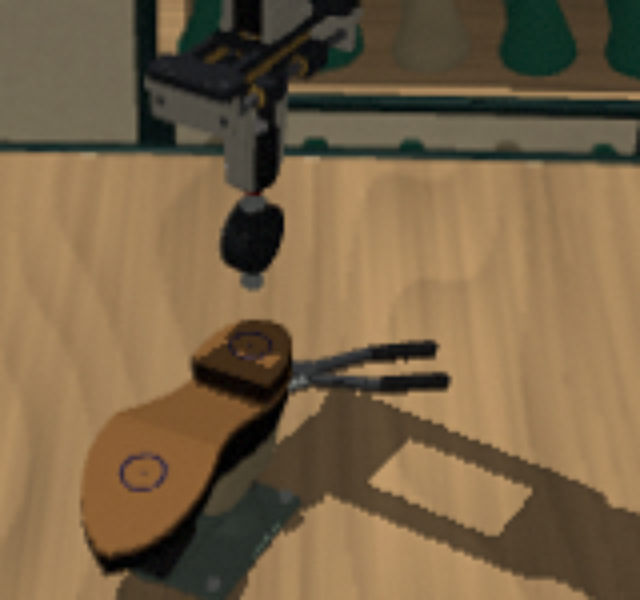

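>>> drive_tool(
  increments=[
    [1, 0.5, 1.0, 0, -0.03, 0.015, 0],
    [1, 1.2, 2.3, 0, -0.07, 0.035, 0],
    [1, 2.0, 3.8, 0, -0.12, 0.06, 0],
    [1, 2.8, 5.4, 0, -0.16, 0.08, 0],
    [1, 3.5, 6.8, -0.3, -0.19, 0.095, 0],
    [1, 3.86, 7.51, -0.8, -0.203, 0.102, 0],
    [1, 3.86, 7.51, -1.2, -0.203, 0.102, 0],
    [1, 3.86, 7.51, -1.38, -0.203, 0.102, 0],
    [1, 3.86, 7.51, -1.38, -0.203, 0.102, 0],
    [1, 3.86, 7.51, -1.38, -0.203, 0.102, 0],
    [1, 3.86, 7.51, -1.38, -0.203, 0.102, 0],
    [1, 3.86, 7.51, -1.38, -0.203, 0.102, 0],
  ],
)

```text
t: 14.08
tool_pos: [0.6103, -0.0699, 0.3145]
orientation: [-0.847, -2.963, 0.345]
force: [0.3, 0.5, -2.4]
opening: 0.0272
```

```bash
cat > chk.py <<'E'
from h import *
import sys
np.set_printoptions(precision=4,suppress=True)
tag=sys.argv[1]
F=[]
for i in range(6):
    s=robot.read_state();F.append(np.r_[s["tool_pos"],s["force"],s["wrist_torque"]]);c=robot.read_camera(["wrist","side"][i%2])
    if i==4: cv2.imwrite(f"pics/{tag}_w.png",c["image"][:,:,::-1])
    if i==5: cv2.imwrite(f"pics/{tag}_s.png",cv2.resize(c["image"][90:240,230:390,::-1],None,fx=4,fy=4))
m=np.mean(F,0)
print(s["t"],s["opening"],m)
up=-R.from_rotvec(s["orientation"]).as_matrix()[:,2]
az=np.radians(63.0);n=np.array([np.sin(.227)*np.cos(az),np.sin(.227)*np.sin(az),np.cos(.227)])
ang=np.cross(up,n);print("up",up,"residual turn",ang,"deg",np.degrees(np.linalg.norm(ang)))
f=np.array([.5936,-.1006,.1553])
foot=m[:3]-up*.1211-f;print("foot rel mark: along n",foot@n*1e3,"lateral mm",(foot-n*(foot@n))*1e3)
e=np.array([np.cos(az)*np.cos(.227),np.sin(az)*np.cos(.227),-np.sin(.227)]);print("Fn",m[3:6]@n,"F downslope",m[3:6]@e)
for L in(.125,.1141):print(L,(f+n*L-s["tool_pos"])/.025)
E
python3 chk.py fh
```

```text
14.3333 0.02795131515949896 [ 0.6103 -0.0694  0.3141  0.2474 -0.0917 -2.7608  0.1839 -0.1052 -0.0088]
up [0.1005 0.2012 0.9744] residual turn [ 0.0007  0.0016 -0.0004] deg 0.10360870668617492
foot rel mark: along n 41.58819940665127 lateral mm [ 0.2478 -1.5372  0.2904]
Fn -2.6831143290390624 F downslope 0.6511818768739922
0.125 [-0.1552 -0.2636 -1.4607]
0.1141 [-0.1997 -0.351  -1.8855]
```

View pics/fh_w.png

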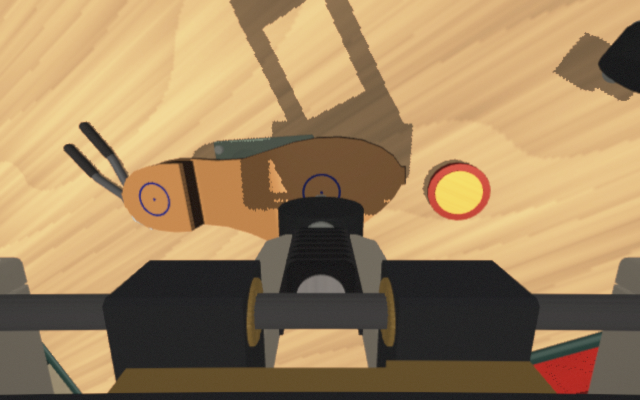

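View pics/fh_s.png

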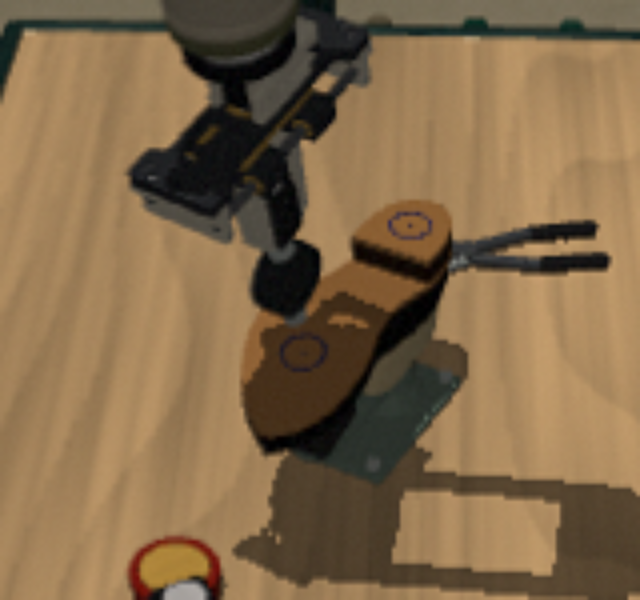

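```bash
python3 - <<'E'
from h import *
s=robot.read_state();c=robot.read_camera("wrist");T=wristT(c,s)
print(s["tool_pos"],s["orientation"])
cv2.imwrite("pics/fz.png",cv2.resize(c["image"][165:215,290:355,::-1],None,fx=8,fy=8,interpolation=cv2.INTER_CUBIC))
im=c["image"].astype(int)[180:202,310:334].sum(2);i=np.unravel_index(im[5:18,5:18].argmin(),(13,13));uv=(315+i[1],185+i[0])
print(uv,onz(c,[uv],.1553,T))
E
```

```text
[ 0.61023959 -0.06880758  0.31345261] [-0.84427249 -2.96238529  0.34494628]
(np.int64(322), np.int64(197)) [[ 0.59854478 -0.10239085  0.1553    ]]
```

View pics/fz.png

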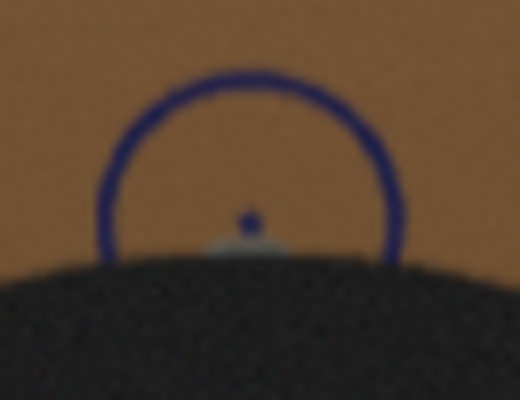

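>>> drive_tool(
  increments=[
    [1, -0.02, -0.04, -0.25, 0, 0, 0],
    [1, -0.05, -0.1, -0.6, 0, 0, 0],
    [1, -0.08, -0.17, -0.95, 0, 0, 0],
    [1, -0.11, -0.22, -1.2, 0, 0, 0],
    [1, -0.13, -0.25, -1.38, 0, 0, 0],
    [1, -0.14, -0.27, -1.45, 0, 0, 0],
    [1, -0.14, -0.27, -1.45, 0, 0, 0],
    [1, -0.14, -0.27, -1.45, 0, 0, 0],
    [1, -0.14, -0.27, -1.45, 0, 0, 0],
    [1, -0.14, -0.27, -1.45, 0, 0, 0],
    [1, -0.14, -0.27, -1.45, 0, 0, 0],
    [1, -0.14, -0.27, -1.45, 0, 0, 0],
  ],
)

```text
t: 15.43
tool_pos: [0.6069, -0.0752, 0.2772]
orientation: [-0.843, -2.963, 0.345]
force: [-0.4, -0.9, -2.8]
opening: 0.0275
```

```bash
python3 chk.py f2
```

```text
15.6833 0.027545305427635895 [ 0.6068 -0.0753  0.277  -0.2512 -0.3116 -2.9116  0.2175 -0.0943 -0.0057]
up [0.1011 0.2013 0.9743] residual turn [ 0.0007  0.0011 -0.0003] deg 0.07585294536958845
foot rel mark: along n 3.940152906137963 lateral mm [ 0.5586  0.17   -0.0936]
Fn -2.9250192548571485 F downslope 0.27363472890922175
0.125 [-0.0151 -0.0101  0.0074]
0.1141 [-0.0597 -0.0975 -0.4174]
```

View pics/f2_s.png

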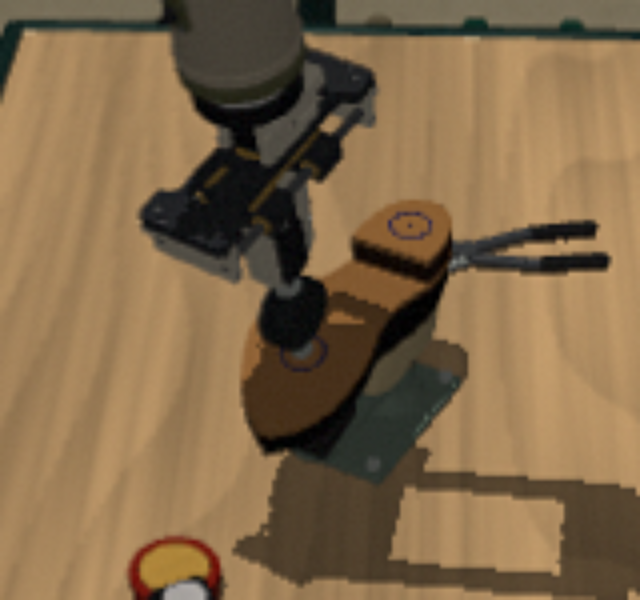

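>>> drive_tool(
  increments=[
    [1, -0.005, -0.01, -0.05, 0, 0, 0],
    [1, -0.01, -0.02, -0.1, 0, 0, 0],
    [1, -0.016, -0.031, -0.15, 0, 0, 0],
    [1, -0.021, -0.041, -0.2, 0, 0, 0],
    [1, -0.026, -0.052, -0.25, 0, 0, 0],
    [1, -0.031, -0.062, -0.3, 0, 0, 0],
    [1, -0.036, -0.072, -0.35, 0, 0, 0],
    [1, -0.042, -0.082, -0.4, 0, 0, 0],
    [1, -0.046, -0.091, -0.44, 0, 0, 0],
    [1, -0.046, -0.091, -0.44, 0, 0, 0],
    [1, -0.046, -0.091, -0.44, 0, 0, 0],
    [1, -0.046, -0.091, -0.44, 0, 0, 0],
    [1, -0.046, -0.091, -0.44, 0, 0, 0],
  ],
)

```text
t: 16.82
tool_pos: [0.6059, -0.0774, 0.2669]
orientation: [-0.844, -2.964, 0.345]
force: [-0.9, 3.0, 5.7]
opening: 0.0277
```

```bash
python3 chk.py f3
```

```text
17.0667 0.027877950865026983 [ 0.6059 -0.0774  0.2669 -1.4853  2.6105  6.237   0.3382  0.4453 -0.1145]
up [0.0998 0.2013 0.9744] residual turn [ 0.0008  0.0024 -0.0006] deg 0.14591031638243804
foot rel mark: along n -6.471766332582731 lateral mm [ 0.8593  0.0729 -0.1051]
Fn 6.448712441242299 F downslope 0.20562592424054305
0.125 [0.0201 0.0769 0.409 ]
0.1141 [-0.0245 -0.0105 -0.0158]
```

View pics/f3_s.png

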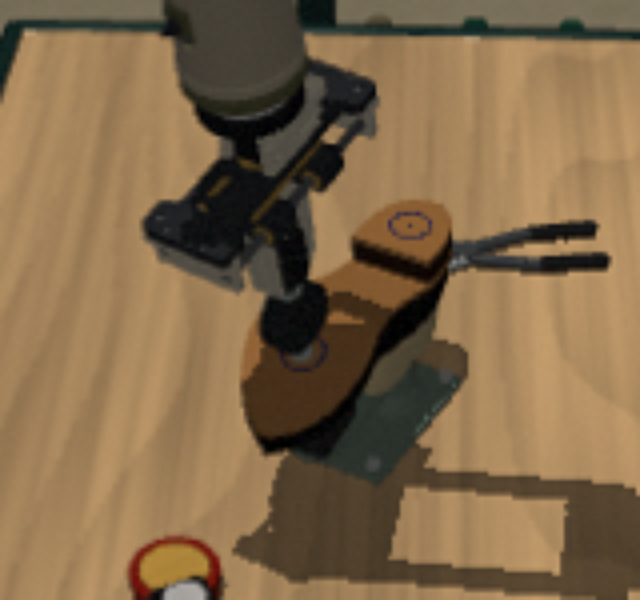

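View pics/f3_w.png

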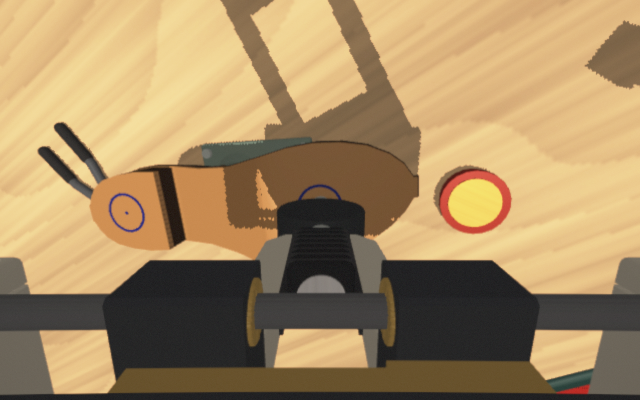

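>>> drive_tool(
  increments=[
    [1, -0.003, -0.006, -0.025, 0, 0, 0],
    [1, -0.005, -0.01, -0.048, 0, 0, 0],
    [1, -0.005, -0.01, -0.048, 0, 0, 0],
    [1, -0.005, -0.01, -0.048, 0, 0, 0],
    [1, -0.005, -0.01, -0.048, 0, 0, 0],
    [1, -0.005, -0.01, -0.048, 0, 0, 0],
    [1, -0.005, -0.01, -0.048, 0, 0, 0],
    [1, -0.005, -0.01, -0.048, 0, 0, 0],
    [1, -0.005, -0.01, -0.048, 0, 0, 0],
    [1, -0.005, -0.01, -0.048, 0, 0, 0],
    [1, -0.005, -0.01, -0.048, 0, 0, 0],
    [1, -0.005, -0.01, -0.048, 0, 0, 0],
    [1, -0.005, -0.01, -0.048, 0, 0, 0],
    [1, -0.005, -0.01, -0.048, 0, 0, 0],
    [1, -0.005, -0.01, -0.048, 0, 0, 0],
    [1, -0.005, -0.01, -0.048, 0, 0, 0],
  ],
)

```text
t: 18.45
tool_pos: [0.6058, -0.0777, 0.2658]
orientation: [-0.844, -2.964, 0.345]
force: [-1.3, 2.0, 7.6]
opening: 0.0277
```

```bash
python3 chk.py f4; python3 - <<'E'
import cv2
im=cv2.imread('pics/f4_w.png');cv2.imwrite('pics/f4_wc.png',cv2.resize(im[150:350,200:440],None,fx=3,fy=3))
E
```

```text
18.7 0.027833826556173513 [ 0.6058 -0.0777  0.2658 -1.4585  2.5081  7.1035  0.3531  0.5012 -0.1582]
up [0.0996 0.2013 0.9744] residual turn [ 0.0008  0.0025 -0.0006] deg 0.1533418798367308
foot rel mark: along n -7.580668555916286 lateral mm [ 0.8874  0.0625 -0.1059]
Fn 7.275222516872761 F downslope -0.06641476068191085
0.125 [0.0238 0.0856 0.4515]
0.1141 [-0.0208 -0.0018  0.0267]
```

View pics/f4_wc.png

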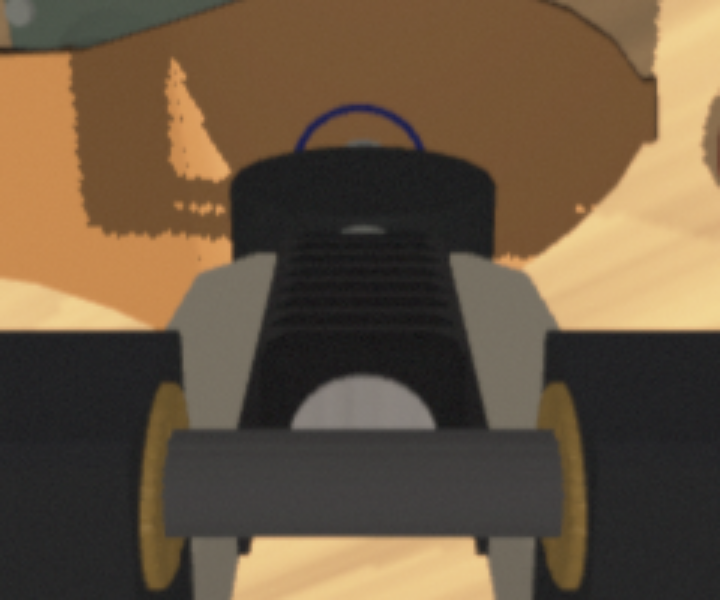

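View pics/f4_s.png

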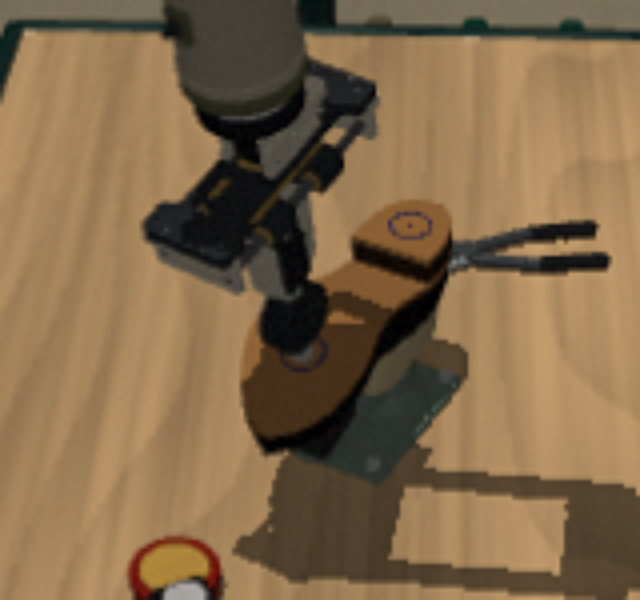

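```bash
python3 -c "
from plant import robot
print(robot.close_job()); s=robot.read_state(); print(s['t'],s['force'],s['tool_pos'])"
```

```text
the job is handed in; nothing more can be done
None
the job is handed in; nothing more can be done
```

I took both readings with the smaller gauge from the smaller rest. The job was handed in at about 18.7 s, with the gauge still gripped and pressed on the forepart.

- **Heel:** I pressed for just under 2 s with the tool within about 0.1° of vertical. TCP height put the handle at about 7.2 mm of travel, and the force put it at about 6.5 mm. Then I lifted clear.
- **Forepart:** the tool was within about 0.2° of the slope's normal, and the foot's computed position was within about 1 mm of the ring's centre. The handle had sunk about 7.6 mm by height and about 6.6 mm by force, so the two checks disagree by about 1 mm around the 7 mm target. It was held there for more than 1.5 s before hand-in.

**Other checks:**
- A sideways force of about 2–3 N showed at the foot in both presses. I did not find its cause; the wrist pictures showed no visible tilt or slip in the grip.
- The angles above are of the tool. I judged the gauge's own squareness only from the pictures.
- I did not touch the brush, pincers or wax tin. The tin and pincers were in the last pictures and looked undisturbed; I did not check the brush at the end.

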